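# Free the gummed-up docking carriage, seat it in the test port and clamp it

### The job

The carriage of the leak-test docking slide has gummed up where it was parked. Push it steadily along its rail until it breaks free, then ease it on until its probe is pressed firmly home on the stop hidden inside the test port and the gauge needle has come up, without forcing the carriage or ramming the stop. Then swing the clamp lever round to lock the carriage there, let go, and leave the other things on the bench where they are.

Things in the scene. Friction and masses are not known exactly. Their poses are not given: they have to be found in the camera images.
- slide_base: Aluminium base plate, 440 x 200 x 12 mm, fixed to the bench, with a 20 mm wide steel rail along its middle (top 28 mm above the bench). Origin: centre of the plate's underside, on the bench. Its x axis runs along the rail towards the test port, y to the left of that, z up.
- carriage: Steel and aluminium carriage on the rail, 0.7 to 1 kg, axes as slide_base; it slides only along x. Origin: on the rail's centre line, at bench height, below the middle of its top plate (122 x 90 mm, top 46 mm above the bench). At its rear stands an upright push plate, 70 mm wide (y), 9 mm thick, 46 to 102 mm above the bench; nothing stands behind it and the rail there is 28 mm high.
- push_face (a point): Middle of the push plate's rear face, 61 mm behind the carriage's origin, 78 mm above the bench. Push here, along the carriage's +x. It starts stuck on dried grease: it takes 8 to 18 N over the first 3 to 13 mm, then it suddenly breaks free and slides with about 4 N. More than 24 N of push damages it.
- probe_tip (a point): Front end of the brass probe (14 mm diameter, axis 72 mm above the bench) of the regulator that lies strapped on the carriage; 115 mm ahead of the carriage's origin. The strapped regulator is up to 101 mm high.
- test_port: Grey block, 70 x 90 x 86 mm, bolted to the plate at the end of the rail, with a brass collar (36 mm) round its bore and a round pressure gauge (72 mm, dial tilted up to the left) on top, up to about 165 mm above the bench. Origin: centre of its underside, 12 mm above the bench; axes as slide_base.
- port_mouth (a point): Mouth of the port's bore, on the probe's axis. Unseen inside: a sprung valve (0.5 to 3 N), met by the probe tip 20 to 36 mm behind the mouth (different every time), and 3 mm farther the solid end stop. To seat the probe on the stop, press the carriage home with 10 to 15 N (sliding included) for half a second; over 18 N there ruins the seat. The carriage then stays where it is left.
- needle (a joint): Black needle of the pressure gauge on the port. 0 rad with the valve shut; 1 rad per mm of valve travel, so about 3 rad with the probe home on the stop.
- clamp_lever (a joint): Black clamp lever on the carriage's left (+y) side, on an upright axis. 0: open, pointing backwards and outwards, 150 degrees left of the carriage's +x. Grows clockwise seen from above (tip swings outwards, then forwards): the clamp bites from about 0.9 rad, is locked above 1.2, the lever stops at 1.5. Turning takes 0.12 N m when free, up to 0.3 N m when biting. It stays where it is left.
- lever_axis (a point): On the lever's axis, 78 mm above the bench; 28 mm behind and 74 mm left of the carriage's origin.
- lever_tip (a point): Middle of the ball (17 mm) at the lever's end, 62 mm from its axis, 78 mm above the bench. The arm is a round bar 12 mm thick, 72 mm high at 22 mm from the axis and 78 mm at 60 mm; below it are the carriage's wing (46 mm high), up to 30 mm from the axis, and the plate (12 mm).
- spanner: Loose steel spanner, 170 mm, lying on the bench; not to be moved. Origin: middle of its underside.
- screwdriver: Loose screwdriver, 190 mm, lying on the bench; not to be moved. Origin: middle of its underside.
- adaptor: Loose brass hex adaptor, 22 mm across, 23 mm high, standing on the base plate right of the rail; not to be moved. Origin: centre of its underside.
- dust_cap: Loose black dust cap, 28 mm across, 16 mm high, standing on the base plate left of the rail; not to be moved. Origin: centre of its underside.

How it is judged (in metres and radians):
On the way, in this order (a step that is already met when the one before it is completed fails the run):
1. the probe is on the stop inside the port (needle up) and the carriage is pressed home with 9 N or more, the clamp still open (value of joint needle above 2.3 rad and contact force between any of the fingers, the arm and carriage above 9 N and value of joint clamp_lever below 0.8 rad), for 0.25 s.
2. the clamp lever is swung round to lock (value of joint clamp_lever above 1.2 rad), for 0.2 s.
At the end, for the whole second after the job is handed in: The probe is still home in the port (needle above 2.3 rad, that is within 0.7 mm of the stop), the clamp lever is past 1.2 rad, the carriage is at rest (value of joint needle above 2.3 rad and value of joint clamp_lever above 1.2 rad and linear speed of carriage below 0.003 m/s); the robot touches nothing.
It fails at once if the carriage is pushed with more than 24 N (contact force between any of the fingers, the arm and carriage above 24 N).
It fails at once if the probe is rammed on the stop: the carriage, home, is pushed with more than 18 N (value of joint needle above 2.3 rad and contact force between any of the fingers, the arm and carriage above 18 N).
It fails at once if a bystander (spanner, screwdriver, adaptor, dust cap) is moved by more than 20 mm (distance of any of spanner, screwdriver, adaptor, dust_cap from where it was at the start of the episode above 0.02 m).
It also fails if it takes over 67 s, if anything falls off the work surface, if the arm or the gripper's body presses on something with over 40 N, if the wrist force passes 120 N, or if a joint passes its speed limit or range.

### The arm

A 7-joint arm with a two-finger parallel gripper is mounted at the origin on the work surface. World frame = base frame: x ahead of the robot, y to its left, z up, the work surface at z = 0. Lengths are in mm, angles in rad, forces in N, time in s.
With the tool pointing down it reaches from about 400 to 875 mm from the base axis. Payload 4.4 kg.
Tool frame: the origin (TCP) lies midway between the tips of the shut fingers; the grasp point (between the pads) lies 19 mm behind it; z points along the fingers, y is the line along which they close (so a half turn about z gives the same grasp; the last joint's range is limited). The gripper opens to 85 mm and grips with 20 to 120 N. Pads are 22 mm wide; open, the fingers measure 114 mm over their backs; the gripper's body (76 mm by 85 mm) begins 54 mm behind the grasp point. The pads swing forward as they close: fully open they stand 13 mm farther back than shut.
Start: joints at [1.052, 0.628, 0.038, 1.517, -0.027, 0.996, -0.02], TCP at [284.394, -584.498, 231.313] pointing down, gripper open.
Joint ranges: [-3.06, 3.06], [-0.37, 2.12], [-1.25, 1.32], [0.18, 2.47], [-1.1, 4.24], [0.23, 1.98], [-2.94, 2.94]. Speed limits (rad/s): [2.57, 2.57, 3.14, 3.14, 3.14, 3.14, 3.14].

### API

Orientations are given as a 3x3 rotation matrix whose columns are the frame's x, y, z axes.
In Python, from station import ctrl, grab_frame gives the robot as it stands.
- The arm moves only by the shell command python3 -m crank 'ROWS' [FORCE]. ROWS is JSON, a list of rows, each a list of 3 entries, a list of its own where there are three numbers: the opening, from -1 (shut) to 1 (fully open), then the shift along the tool's x, y, z in cm, then the turn, a rotation vector about the tool's x, y, z in degrees. In form: [[fingers, [dx, dy, dz], [ax, ay, az]], ...]. A call has 1 to 10 rows; each row shifts and turns the commanded pose from where the row before left it, along the tool's axes as they then stand; what a row does not reach is not made up. A row lasts 1/12 s, in which the tool goes at most 41.7 mm and 7.16 degrees, less where a joint would pass 70% of its speed; a pose out of reach is approached as far as the arm can. A call is refused whole if a number of a shift passes 4.17 or a number of a turn 7.16, either way. A call with a gripper value outside its range is refused whole. The fingers move at their own pace and stop on an object; FORCE is the grip in N (left out, the last holds). Time passes only in rows, so rows that do not move let the fingers close. It gives the time, the measured TCP pose, the force, the opening and the grip force at its end, in the units of the state.
- ctrl.get_obs(): the state, without advancing time (a new reading comes with each control period).
- grab_frame(name): name is "scene" or "top" or "wrist"; returns a dict with "color" (480x640x3 uint8, red, green, blue), "mtx" (3x3 intrinsics, pixels), "rvec" (rotation vector, rad) and "tvec" (3), from world to camera coordinates, as OpenCV has them. Camera axes: x right, y down, z forward; pixel columns grow to the right and rows downward; lengths in mm; the calibration is good to about 2 mm. A picture is of the moment at which its call begins. There is no depth.
- ctrl.finish_job(): hands the job in; it is judged then, once.
The state is a dict: "t": time; "joint_positions": joint angles; "joint_vel": joint speeds; "tau": joint torques, N m; "position": TCP position; "tcp_rot": TCP orientation; "contact_force": force on the tool from outside, world axes, zero at the start; "moment": the same for the moment, N m; "width": finger opening in mm; "gripper_force": force on a finger pad.
Only numpy, scipy, OpenCV 4.12 (cv2) and the standard library are available. Lean on these libraries where they do the work, as an engineer would, in place of code of your own. Each camera call takes 0.05 s, during which the arm holds its last target. There are 200 camera calls.

## Working session

There is one attempt and no reset: what is moved stays moved. The work goes in short steps, Python scripts to look and compute and a shell command to move; the robot and the scene stay as the last step left them, time stands still between calls to the robot, and variables do not carry over. Pictures are saved under pics/ and viewed, at most 10 in all, crops included, and the job is handed in when it is done.

```bash
mkdir -p pics; ls; python3 - <<'E'
from station import ctrl, grab_frame
import cv2,numpy as np
o=ctrl.get_obs(); print(o)
for n in("scene","top"):
    f=grab_frame(n); cv2.imwrite(f"pics/{n}0.png",f["color"][:,:,::-1]); R=cv2.Rodrigues(np.array(f["rvec"]))[0]
    print(n,f["mtx"],-R.T@np.array(f["tvec"]).ravel(),R)
E
```

```text
pics
{'t': 0.0, 'joint_positions': array([ 1.05218091,  0.6293352 ,  0.03843268,  1.51842059, -0.02702441,
        0.99630288, -0.02003418]), 'joint_vel': array([ 0.00034901, -0.00028406,  0.00028819, -0.00127967,  0.00013294,
       -0.000813  ,  0.00017361]), 'tau': array([ 5.29441386e-04, -5.63393569e+01,  1.22610502e+00, -1.93441504e+01,
        1.08525294e-02,  1.04482824e-02, -2.81357563e-05]), 'position': array([ 284.12369302, -583.8853691 ,  230.37918678]), 'tcp_rot': array([[ 8.99236927e-01,  4.37461109e-01, -8.52890627e-04],
       [ 4.37461941e-01, -8.99235220e-01,  1.75203157e-03],
       [-5.03616330e-07, -1.94859867e-03, -9.99998101e-01]]), 'contact_force': array([ 0.11985312,  0.44209554, -0.42210453]), 'moment': array([ 0.011171  , -0.01564486,  0.05427864]), 'gripper_force': 0.0, 'width': 85.49346603075679}
scene [[482.09379905   0.         324.46593564]
 [  0.         482.09379905 239.96098566]
 [  0.           0.           1.        ]] [1239.63912002 -174.02062667  650.5215599 ] [[ 0.32198945  0.94666509 -0.01216586]
 [ 0.5633224  -0.20189931 -0.80118945]
 [-0.76091436  0.25112125 -0.5982871 ]]
top [[548.29380282   0.         305.70916447]
 [  0.         548.29380282 235.57998612]
 [  0.           0.           1.        ]] [442.76892811  31.98324696 900.2978461 ] [[-0.02067587 -0.99940429 -0.02763269]
 [-0.98052586  0.02566875 -0.19470527]
 [ 0.19529858  0.02306887 -0.98047248]]
```

View pics/scene0.png

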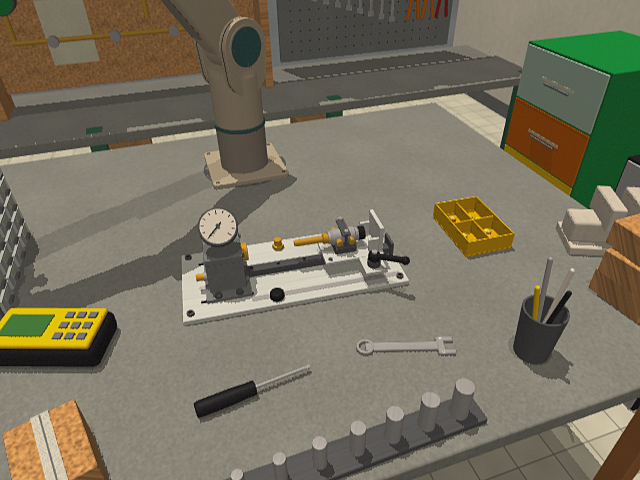

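View pics/top0.png

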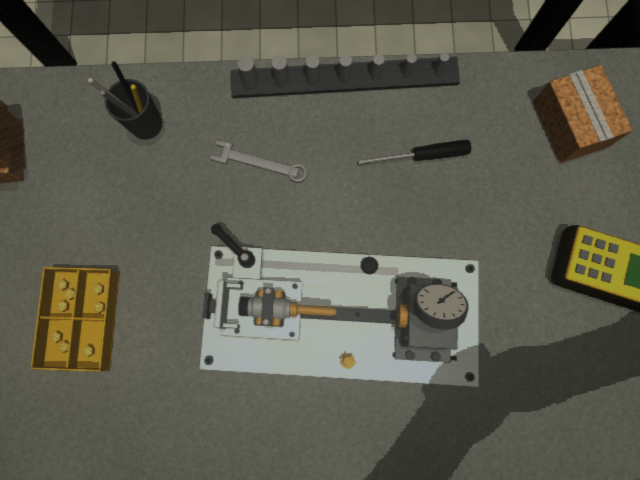

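The scene view shows the slide with the rail running towards the gauge, which is on the left there. In the top view the plate corners are near (210,247), (479,261), (477,385) and (201,370). The lever pivot is at about (246,258), its ball at (216,229), the push plate at u≈222 and the collar at about (403,315). Next I measure these.

```bash
cat > h.py <<'E'
import cv2,numpy as np
from station import ctrl, grab_frame
def ray(f,uv,z):
    R=cv2.Rodrigues(np.array(f["rvec"],float))[0]; c=-R.T@np.array(f["tvec"],float).ravel()
    d=R.T@np.linalg.inv(f["mtx"])@np.array([uv[0],uv[1],1.]); return c+d*(z-c[2])/d[2]
def proj(f,P):
    return cv2.projectPoints(np.array(P,float).reshape(-1,1,3),np.array(f["rvec"],float),np.array(f["tvec"],float),f["mtx"],None)[0][:,0]
E
python3 - <<'E'
from h import *
f=grab_frame("top"); im=f["color"]
m=(im.min(2)>125).astype(np.uint8)*255; m[:200]=0;m[400:]=0;m[:,:190]=0;m[:,490:]=0
m=cv2.morphologyEx(m,cv2.MORPH_CLOSE,np.ones((25,25)))
c=max(cv2.findContours(m,0,2)[0],key=cv2.contourArea)
P=np.array([ray(f,p,12)[:2] for p in c[:,0]],np.float32)
r=cv2.minAreaRect(P); print("plate",r)
q=cv2.approxPolyDP(c,12,True)[:,0]; print(q.tolist())
# axis from rect long side, pointing -y
b=cv2.boxPoints(r); e=[b[1]-b[0],b[2]-b[1]]; ax=max(e,key=np.linalg.norm); ax/=np.linalg.norm(ax); ax=ax if ax[1]<0 else -ax
left=np.array([-ax[1],ax[0]]); O=np.array(r[0]); print("ax",ax,"left",left)
for n,uv,z in [("pivot",(246,258),80),("ball",(216,229),78),("bolt1",(218,255),12),("bolt2",(470,268),12),("bolt3",(470,377),12),("bolt4",(209,360),12),("pushTopL",(229,279),102),("collar",(403,315),72),("probetip",(336,311),79)]:
    p=ray(f,uv,z)[:2]; print(n,p.round(1),"slide:",((p-O)@ax).round(1),((p-O)@left).round(1))
cv2.imwrite("pics/crop.png",cv2.resize(im[210:390,190:420,::-1],None,fx=3.3,fy=3.3,interpolation=2))
E
```

```text
plate ((490.78424072265625, 1.085113525390625), (436.4012451171875, 199.0875244140625), 85.3604965209961)
[[211, 247], [200, 368], [427, 383], [442, 361], [394, 358], [397, 273], [456, 281], [451, 355], [477, 344], [477, 261]]
ax [-0.08088618 -0.99672335] left [ 0.99672335 -0.08088618]
pivot [573.8 142.7] slide: -147.8 71.3
ball [620.5 189.3] slide: -198.1 114.1
bolt1 [590.9 198.1] slide: -204.5 83.8
bolt2 [ 559.2 -212.1] slide: 207.0 85.5
bolt3 [ 388.2 -198.7] slide: 207.4 -86.1
bolt4 [422.2 210.7] slide: -203.4 -85.3
pushTopL [539.8 164.7] slide: -167.0 35.6
collar [483.3 -91. ] slide: 92.4 -0.0
probetip [491.    8.7] slide: -7.6 -0.4
```

View pics/crop.png

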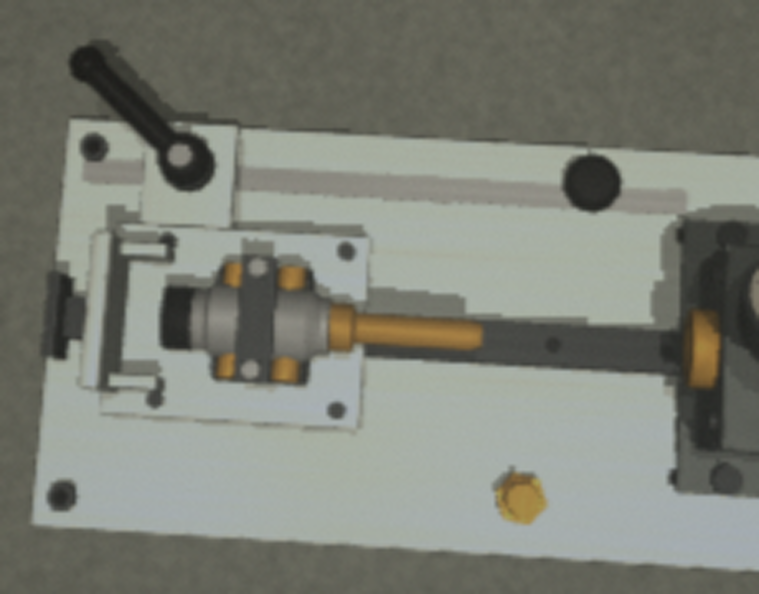

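```bash
python3 -m crank '[[-1,[0,0,0],[0,0,-6.6]],[-1,[0,0,0],[0,0,-6.6]],[-1,[0,0,0],[0,0,-6.6]],[-1,[0,0,0],[0,0,-6.6]],[-1,[0,0,0],[0,0,-6.6]],[-1,[0,0,0],[0,0,-6.6]],[-1,[0,0,0],[0,0,-6.6]],[-1,[0,0,0],[0,0,-6.6]],[-1,[0,0,0],[0,0,-6.6]],[-1,[0,0,0],[0,0,0]]]'
cat >> h.py <<'E'
ax=np.array([-0.0809,-0.9967]); left=np.array([0.9967,-0.0809]); O=np.array([490.8,1.1])
def st():
    o=ctrl.get_obs(); p=o["position"]; R=o["tcp_rot"]; d=p[:2]-O
    print("t",round(o["t"],2),"slide",(d@ax).round(1),(d@left).round(1),"z",p[2].round(1),"xang",np.degrees(np.arctan2(R[1,0],R[0,0])).round(2),"F",(o["contact_force"][:2]@ax).round(2),(o["contact_force"][:2]@left).round(2),o["contact_force"][2].round(2),"w",round(o["width"],1),"q",o["joint_positions"].round(2),"tilt",R[:,2].round(3))
E
python3 -c 'from h import *;st()'
```

```text
t: 0.98
position: [284.0, -584.4, 230.9]
tcp_rot: [[0.079, 0.997, -0.0], [0.997, -0.079, 0.001], [0.001, -0.0, -1.0]]
contact_force: [-0.1, 0.1, 0.2]
width: -0.1
gripper_force: 0.0
t 0.98 slide 600.3 -158.7 z 230.9 xang 85.49 F -0.08 -0.12 0.23 w -0.1 q [ 1.22  0.64 -0.25  1.51  0.17  1.01  0.85] tilt [-0.     0.001 -1.   ]
```

```bash
python3 -m crank '[[-1,[4,0.8,0],[0,0,0]],[-1,[4,0.8,0],[0,0,0]],[-1,[4,0.8,0],[0,0,0]],[-1,[4,0.8,0],[0,0,0]],[-1,[4,0.8,0],[0,0,0]],[-1,[4,0.8,0],[0,0,0]],[-1,[4,0.8,0],[0,0,0]],[-1,[4,0.8,0],[0,0,0]],[-1,[4,0.8,0],[0,0,0]],[-1,[4,0.8,0],[0,0,0]]]' >/dev/null; python3 -c 'from h import *;st()'
python3 -m crank '[[-1,[4,0.8,0],[0,0,0]],[-1,[4,0.8,0],[0,0,0]],[-1,[4,0.8,0],[0,0,0]],[-1,[4,0.8,0],[0,0,0]],[-1,[4,0.8,0],[0,0,0]],[-1,[4,0.8,0],[0,0,0]],[-1,[4,0.8,0],[0,0,0]],[-1,[4,0.8,0],[0,0,0]],[-1,[4,0.8,0],[0,0,0]],[-1,[4,0.8,0],[0,0,0]]]' >/dev/null; python3 -m crank '[[-1,[0,0,0],[0,0,0]]]' >/dev/null; python3 -c 'from h import *;st()'
```

```text
t 1.82 slide 198.6 -78.3 z 231.5 xang 85.09 F -0.08 1.12 -0.03 w 0.2 q [ 0.62  0.34 -0.31  2.07  0.15  0.75  0.13] tilt [ 0. -0. -1.]
t 2.73 slide -210.4 1.8 z 231.8 xang 85.74 F -1.5 -0.47 -0.04 w -0.0 q [-0.2   0.5  -0.36  1.79  0.21  0.88 -0.73] tilt [ 0.003  0.009 -1.   ]
```

```bash
python3 -m crank '[[-1,[1.6,0,0],[0,0,0]],[-1,[0,0,4],[0,0,0]],[-1,[0,0,4],[0,0,0]],[-1,[0,0,4],[0,0,0]],[-1,[0,0,2.5],[0,0,0]],[-1,[0,0,1],[0,0,0]],[-1,[0,0,0],[0,0,0]],[-1,[0,0,0],[0,0,0]]]' >/dev/null; python3 - <<'E'
from h import *
st()
f=grab_frame("scene"); im=f["color"]; cv2.imwrite("pics/s1.png",cv2.resize(im[160:340,170:470,::-1],None,fx=2.6,fy=2.6,interpolation=2))
E
```

```text
t 3.4 slide -215.8 2.4 z 76.9 xang 85.27 F -1.07 0.06 1.16 w 0.4 q [-0.28  0.72 -0.26  1.91  0.33  0.55 -0.85] tilt [ 0.001  0.    -1.   ]
```

View pics/s1.png

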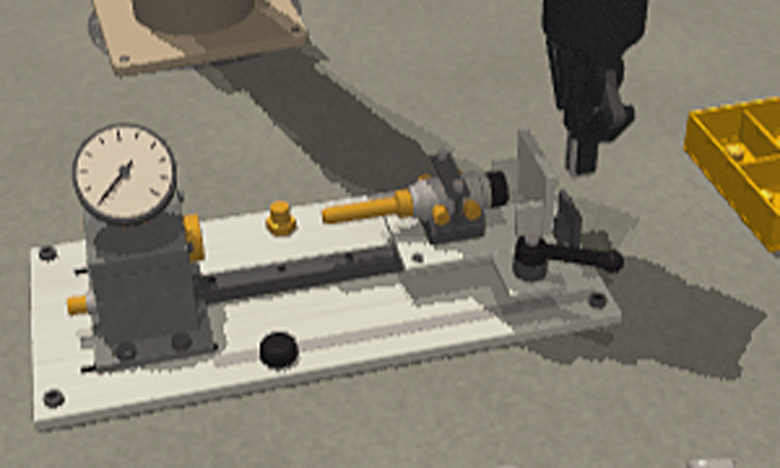

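The picture shows the shut fingers at about (583,160), roughly 20 mm behind the push plate and on its centre line, clear of the lever.

```bash
python3 -m crank '[[-1,[-0.8,0,0.6],[0,0,0]],[-1,[-0.3,0,0.1],[0,0,0]],[-1,[-0.1,0,0],[0,0,0]],[-1,[-0.1,0,0],[0,0,0]],[-1,[0,0,0],[0,0,0]]]' >/dev/null; python3 -c 'from h import *;st()'
python3 -m crank '[[-1,[-0.1,0,0],[0,0,0]],[-1,[-0.1,0,0],[0,0,0]],[-1,[0,0,0],[0,0,0]]]' >/dev/null; python3 -c 'from h import *;st()'
python3 -m crank '[[-1,[-0.1,0,0],[0,0,0]],[-1,[-0.1,0,0],[0,0,0]],[-1,[0,0,0],[0,0,0]]]' >/dev/null; python3 -c 'from h import *;st()'
```

```text
t 3.87 slide -202.2 2.2 z 69.8 xang 85.3 F -0.48 -0.05 -0.08 w 0.1 q [-0.26  0.73 -0.25  1.93  0.34  0.52 -0.84] tilt [ 0.001  0.    -1.   ]
t 4.12 slide -200.4 1.9 z 69.4 xang 85.34 F 0.19 -0.39 0.51 w -0.3 q [-0.26  0.73 -0.25  1.93  0.34  0.52 -0.83] tilt [ 0. -0. -1.]
t 4.37 slide -198.3 1.9 z 69.3 xang 85.33 F 0.27 -0.18 0.21 w -0.3 q [-0.26  0.73 -0.25  1.94  0.34  0.52 -0.83] tilt [-0. -0. -1.]
```

```bash
for i in 1; do python3 -m crank '[[-1,[-0.1,0,0],[0,0,0]],[-1,[-0.1,0,0],[0,0,0]],[-1,[0,0,0],[0,0,0]]]' >/dev/null; python3 -c 'from h import *;st()'
python3 -m crank '[[-1,[-0.1,0,0],[0,0,0]],[-1,[0,0,0],[0,0,0]]]' >/dev/null; python3 -c 'from h import *;st()'
python3 -m crank '[[-1,[-0.1,0,0],[0,0,0]],[-1,[0,0,0],[0,0,0]]]' >/dev/null; python3 -c 'from h import *;st()'; done
```

```text
t 4.62 slide -196.3 1.9 z 69.3 xang 85.33 F 0.43 -0.04 -0.17 w -0.0 q [-0.26  0.73 -0.25  1.94  0.34  0.52 -0.83] tilt [-0. -0. -1.]
t 4.78 slide -195.3 1.9 z 69.3 xang 85.33 F 1.1 -0.04 -0.41 w -0.0 q [-0.25  0.73 -0.25  1.94  0.34  0.52 -0.83] tilt [-0. -0. -1.]
t 4.95 slide -194.9 1.9 z 69.4 xang 85.35 F -1.72 0.3 -0.36 w 0.2 q [-0.25  0.73 -0.25  1.94  0.34  0.52 -0.83] tilt [ 0.     0.001 -1.   ]
```

```bash
python3 -m crank '[[-1,[-0.1,0,0],[0,0,0]],[-1,[0,0,0],[0,0,0]]]' >/dev/null; python3 -c 'from h import *;st()'
python3 -m crank '[[-1,[-0.1,0,0],[0,0,0]],[-1,[0,0,0],[0,0,0]]]' >/dev/null; python3 -c 'from h import *;st()'
```

```text
t 5.12 slide -194.9 1.9 z 69.4 xang 85.39 F -4.44 -0.47 -1.97 w -0.1 q [-0.25  0.73 -0.26  1.94  0.34  0.52 -0.83] tilt [ 0.001  0.002 -1.   ]
t 5.28 slide -194.9 1.9 z 69.4 xang 85.43 F -6.2 -0.96 -1.95 w 0.2 q [-0.25  0.73 -0.26  1.94  0.34  0.51 -0.82] tilt [ 0.001  0.003 -1.   ]
```

```bash
for i in 1; do python3 -m crank '[[-1,[-0.1,0,0],[0,0,0]],[-1,[0,0,0],[0,0,0]]]' >/dev/null; python3 -c 'from h import *;st()'
python3 -m crank '[[-1,[-0.1,0,0],[0,0,0]],[-1,[0,0,0],[0,0,0]]]' >/dev/null; python3 -c 'from h import *;st()'
python3 -m crank '[[-1,[-0.1,0,0],[0,0,0]],[-1,[0,0,0],[0,0,0]]]' >/dev/null; python3 -c 'from h import *;st()'; done
```

```text
t 5.45 slide -194.8 1.9 z 69.5 xang 85.45 F -8.35 -1.12 -3.61 w 0.2 q [-0.25  0.73 -0.26  1.94  0.34  0.51 -0.82] tilt [ 0.002  0.005 -1.   ]
t 5.62 slide -194.8 1.9 z 69.5 xang 85.49 F -9.11 -0.14 -4.81 w 0.2 q [-0.25  0.73 -0.26  1.94  0.34  0.51 -0.82] tilt [ 0.002  0.006 -1.   ]
t 5.78 slide -194.8 2.0 z 69.5 xang 85.52 F -10.72 -1.01 -4.76 w 0.2 q [-0.25  0.73 -0.26  1.94  0.34  0.51 -0.82] tilt [ 0.003  0.007 -1.   ]
```

```bash
for i in 1; do python3 -m crank '[[-1,[-0.1,0,0],[0,0,0]],[-1,[0,0,0],[0,0,0]]]' >/dev/null; python3 -c 'from h import *;st()'
python3 -m crank '[[-1,[-0.1,0,0],[0,0,0]],[-1,[0,0,0],[0,0,0]]]' >/dev/null; python3 -c 'from h import *;st()'; done
```

```text
t 5.95 slide -194.5 2.0 z 69.5 xang 85.55 F -12.46 0.21 -5.79 w 0.1 q [-0.24  0.73 -0.26  1.94  0.34  0.51 -0.82] tilt [ 0.003  0.008 -1.   ]
t 6.12 slide -193.4 1.9 z 69.5 xang 85.55 F -12.26 -1.43 -5.42 w 0.2 q [-0.24  0.72 -0.26  1.95  0.34  0.51 -0.82] tilt [ 0.003  0.008 -1.   ]
```

```bash
for i in 1; do python3 -m crank '[[-1,[-0.1,0,0],[0,0,0]],[-1,[0,0,0],[0,0,0]]]' >/dev/null; python3 -c 'from h import *;st()'
python3 -m crank '[[-1,[-0.1,0,0],[0,0,0]],[-1,[0,0,0],[0,0,0]]]' >/dev/null; python3 -c 'from h import *;st()'
python3 -m crank '[[-1,[-0.1,0,0],[0,0,0]],[-1,[0,0,0],[0,0,0]]]' >/dev/null; python3 -c 'from h import *;st()'
python3 -m crank '[[-1,[-0.1,0,0],[0,0,0]],[-1,[0,0,0],[0,0,0]]]' >/dev/null; python3 -c 'from h import *;st()'; done
```

```text
t 6.28 slide -192.3 2.0 z 69.5 xang 85.55 F -11.84 0.45 -5.69 w 0.1 q [-0.24  0.72 -0.26  1.95  0.35  0.51 -0.82] tilt [ 0.003  0.008 -1.   ]
t 6.45 slide -191.1 1.9 z 69.5 xang 85.54 F -11.57 -2.11 -5.25 w 0.1 q [-0.24  0.72 -0.26  1.95  0.35  0.51 -0.82] tilt [ 0.003  0.008 -1.   ]
t 6.62 slide -189.0 1.9 z 69.5 xang 85.53 F -4.58 0.55 -2.5 w 0.2 q [-0.24  0.72 -0.26  1.95  0.35  0.51 -0.82] tilt [ 0.002  0.006 -1.   ]
t 6.78 slide -184.4 1.9 z 69.4 xang 85.39 F -3.5 -0.17 -0.66 w 0.2 q [-0.23  0.72 -0.26  1.95  0.35  0.51 -0.81] tilt [ 0.     0.001 -1.   ]
```

```bash
for i in 1; do python3 -m crank '[[-1,[-0.2,0,0],[0,0,0]],[-1,[-0.3,0,0],[0,0,0]],[-1,[-0.3,0,0],[0,0,0]],[-1,[-0.3,0,0],[0,0,0]],[-1,[-0.3,0,0],[0,0,0]],[-1,[-0.3,0,0],[0,0,0]],[-1,[-0.3,0,0],[0,0,0]],[-1,[-0.3,0,0],[0,0,0]],[-1,[-0.3,0,0],[0,0,0]],[-1,[-0.3,0,0],[0,0,0]]]' >/dev/null; python3 -c 'from h import *;st()'
python3 -m crank '[[-1,[-0.3,0,0],[0,0,0]],[-1,[-0.3,0,0],[0,0,0]],[-1,[-0.3,0,0],[0,0,0]],[-1,[-0.3,0,0],[0,0,0]],[-1,[-0.3,0,0],[0,0,0]],[-1,[-0.3,0,0],[0,0,0]],[-1,[-0.3,0,0],[0,0,0]],[-1,[-0.3,0,0],[0,0,0]],[-1,[-0.3,0,0],[0,0,0]],[-1,[-0.3,0,0],[0,0,0]]]' >/dev/null; python3 -c 'from h import *;st()'
python3 -m crank '[[-1,[-0.3,0,0],[0,0,0]],[-1,[-0.3,0,0],[0,0,0]],[-1,[-0.3,0,0],[0,0,0]],[-1,[-0.3,0,0],[0,0,0]],[-1,[-0.3,0,0],[0,0,0]],[-1,[-0.3,0,0],[0,0,0]],[-1,[-0.3,0,0],[0,0,0]],[-1,[-0.3,0,0],[0,0,0]]]' >/dev/null; python3 -c 'from h import *;st()'; done
```

```text
t 7.62 slide -154.3 2.0 z 69.4 xang 85.34 F -4.07 -0.4 -0.49 w 0.2 q [-0.18  0.71 -0.26  1.98  0.36  0.49 -0.78] tilt [ 0.  0. -1.]
t 8.45 slide -124.3 2.0 z 69.4 xang 85.34 F -4.37 0.77 -0.3 w 0.1 q [-0.13  0.7  -0.26  2.01  0.37  0.47 -0.74] tilt [ 0.  0. -1.]
t 9.12 slide -100.3 2.0 z 69.3 xang 85.34 F -4.68 1.28 -0.35 w 0.1 q [-0.08  0.7  -0.26  2.03  0.38  0.46 -0.71] tilt [ 0.  0. -1.]
```

Now gently at 1 mm per row, watching for the valve and the stop.

```bash
for i in 1; do python3 -m crank '[[-1,[-0.2,0,0],[0,0,0]],[-1,[-0.2,0,0],[0,0,0]],[-1,[-0.2,0,0],[0,0,0]],[-1,[-0.2,0,0],[0,0,0]],[-1,[-0.2,0,0],[0,0,0]],[-1,[-0.2,0,0],[0,0,0]],[-1,[-0.2,0,0],[0,0,0]]]' >/dev/null; python3 -c 'from h import *;st()'
python3 -m crank '[[-1,[-0.1,0,0],[0,0,0]],[-1,[-0.1,0,0],[0,0,0]],[-1,[-0.1,0,0],[0,0,0]]]' >/dev/null; python3 -c 'from h import *;st()'
python3 -m crank '[[-1,[-0.1,0,0],[0,0,0]],[-1,[-0.1,0,0],[0,0,0]],[-1,[-0.1,0,0],[0,0,0]]]' >/dev/null; python3 -c 'from h import *;st()'
python3 -m crank '[[-1,[-0.1,0,0],[0,0,0]],[-1,[-0.1,0,0],[0,0,0]],[-1,[-0.1,0,0],[0,0,0]]]' >/dev/null; python3 -c 'from h import *;st()'
python3 -m crank '[[-1,[-0.1,0,0],[0,0,0]],[-1,[-0.1,0,0],[0,0,0]],[-1,[-0.1,0,0],[0,0,0]]]' >/dev/null; python3 -c 'from h import *;st()'
done
```

```text
t 9.7 slide -86.4 2.0 z 69.4 xang 85.35 F -3.7 2.23 -0.82 w -0.2 q [-0.05  0.7  -0.26  2.04  0.39  0.45 -0.69] tilt [ 0.  0. -1.]
t 9.95 slide -83.6 2.0 z 69.4 xang 85.35 F -4.07 2.24 0.06 w -0.4 q [-0.05  0.69 -0.26  2.04  0.39  0.45 -0.68] tilt [ 0.  0. -1.]
t 10.2 slide -80.6 2.0 z 69.3 xang 85.35 F -4.23 2.27 -0.44 w 0.3 q [-0.04  0.69 -0.26  2.04  0.39  0.45 -0.68] tilt [ 0.  0. -1.]
t 10.45 slide -77.5 2.0 z 69.4 xang 85.34 F -4.18 3.14 -0.54 w 0.1 q [-0.04  0.69 -0.26  2.05  0.39  0.45 -0.68] tilt [ 0.  0. -1.]
t 10.7 slide -74.5 2.0 z 69.4 xang 85.34 F -3.98 2.79 0.21 w -0.1 q [-0.03  0.69 -0.26  2.05  0.39  0.45 -0.67] tilt [ 0.  0. -1.]
```

```bash
for i in 1; do 
python3 -m crank '[[-1,[-0.1,0,0],[0,0,0]],[-1,[-0.1,0,0],[0,0,0]],[-1,[-0.1,0,0],[0,0,0]]]' >/dev/null; python3 -c 'from h import *;st()'
python3 -m crank '[[-1,[-0.1,0,0],[0,0,0]],[-1,[-0.1,0,0],[0,0,0]],[-1,[-0.1,0,0],[0,0,0]]]' >/dev/null; python3 -c 'from h import *;st()'
done
```

```text
t 10.95 slide -71.5 2.0 z 69.3 xang 85.34 F -3.51 3.22 -0.16 w 0.0 q [-0.02  0.69 -0.26  2.05  0.39  0.45 -0.67] tilt [ 0.  0. -1.]
t 11.2 slide -68.5 2.0 z 69.4 xang 85.34 F -4.11 2.46 -0.7 w -0.0 q [-0.02  0.69 -0.26  2.05  0.4   0.45 -0.66] tilt [ 0.  0. -1.]
```

```bash
for i in 1; do 
python3 -m crank '[[-1,[-0.1,0,0],[0,0,0]],[-1,[-0.1,0,0],[0,0,0]],[-1,[-0.1,0,0],[0,0,0]]]' >/dev/null; python3 -c 'from h import *;st()'
python3 -m crank '[[-1,[-0.1,0,0],[0,0,0]],[-1,[-0.1,0,0],[0,0,0]]]' >/dev/null; python3 -c 'from h import *;st()'
done
```

```text
t 11.45 slide -66.3 2.0 z 69.4 xang 85.37 F -7.32 3.08 -0.07 w 0.1 q [-0.01  0.69 -0.26  2.05  0.4   0.44 -0.66] tilt [ 0.001  0.001 -1.   ]
t 11.62 slide -65.6 2.0 z 69.4 xang 85.42 F -10.51 2.97 -1.72 w -0.2 q [-0.01  0.69 -0.27  2.05  0.4   0.44 -0.66] tilt [ 0.001  0.003 -1.   ]
```

```bash
python3 -m crank '[[-1,[-0.05,0,0],[0,0,0]],[-1,[0,0,0],[0,0,0]]]' >/dev/null; python3 - <<'E'
from h import *
st()
f=grab_frame("scene"); im=f["color"]; cv2.imwrite("pics/s2.png",cv2.resize(im[160:340,170:470,::-1],None,fx=2.6,fy=2.6,interpolation=2))
E
```

```text
t 11.78 slide -65.6 2.0 z 69.4 xang 85.45 F -9.14 2.21 -1.36 w 0.2 q [-0.01  0.69 -0.27  2.05  0.4   0.44 -0.66] tilt [ 0.001  0.003 -1.   ]
```

View pics/s2.png

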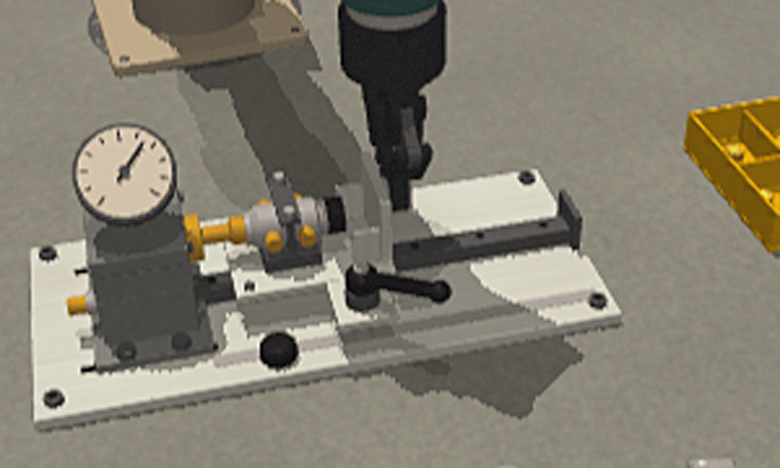

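The needle has swung about half a turn, from lower left to upper right at (138,148), so the probe is on the stop. Now I press up to about 12.5 N and hold.

```bash
python3 -m crank '[[-1,[-0.08,0,0],[0,0,0]],[-1,[0,0,0],[0,0,0]]]' >/dev/null; python3 -c 'from h import *;st()'
python3 -m crank '[[-1,[-0.05,0,0],[0,0,0]],[-1,[0,0,0],[0,0,0]],[-1,[0,0,0],[0,0,0]]]' >/dev/null; python3 -c 'from h import *;st()'
```

```text
t 12.0 slide -65.6 2.0 z 69.4 xang 85.48 F -10.8 1.99 -1.21 w 0.0 q [-0.01  0.69 -0.27  2.05  0.4   0.44 -0.65] tilt [ 0.002  0.004 -1.   ]
t 12.25 slide -65.6 2.0 z 69.4 xang 85.5 F -10.66 2.35 -1.97 w -0.2 q [-0.    0.69 -0.27  2.05  0.4   0.44 -0.65] tilt [ 0.002  0.005 -1.   ]
```

```bash
python3 -m crank '[[-1,[-0.08,0,0],[0,0,0]],[-1,[0,0,0],[0,0,0]],[-1,[0,0,0],[0,0,0]],[-1,[0,0,0],[0,0,0]]]' >/dev/null; python3 -c 'from h import *;st()'
python3 -m crank '[[-1,[-0.03,0,0],[0,0,0]],[-1,[0,0,0],[0,0,0]],[-1,[0,0,0],[0,0,0]],[-1,[0,0,0],[0,0,0]],[-1,[0,0,0],[0,0,0]]]' >/dev/null; python3 -c 'from h import *;st()'
```

```text
t 12.58 slide -65.6 2.0 z 69.4 xang 85.54 F -13.7 1.75 -2.55 w -0.2 q [-0.    0.69 -0.27  2.06  0.4   0.44 -0.65] tilt [ 0.002  0.006 -1.   ]
t 13.0 slide -65.6 2.0 z 69.4 xang 85.55 F -13.19 1.69 -2.6 w -0.3 q [-0.    0.69 -0.27  2.06  0.4   0.44 -0.65] tilt [ 0.002  0.006 -1.   ]
```

```bash
python3 -m crank '[[-1,[0.2,0,0],[0,0,0]],[-1,[0.5,0,0],[0,0,0]],[-1,[2,0,0],[0,0,0]],[-1,[3,0,0],[0,0,-6.5]],[-1,[0,0,0],[0,0,-6.7]],[-1,[0,0,0],[0,0,-6.7]],[-1,[0,0,0],[0,0,-6.7]],[-1,[0,0,0],[0,0,-6.7]],[-1,[0,0,0],[0,0,-6.7]],[-1,[0,0,0],[0,0,-6.7]]]' >/dev/null; python3 -m crank '[[-1,[0,0,0],[0,0,-6.7]],[-1,[0,0,0],[0,0,-6.7]],[-1,[0,0,0],[0,0,0]]]' >/dev/null;  python3 - <<'E'
from h import *
st()
f=grab_frame("top"); im=f["color"]; cv2.imwrite("pics/t2.png",cv2.resize(im[200:390,200:440,::-1],None,fx=3,fy=3,interpolation=2))
E
```

```text
t 14.08 slide -114.8 0.3 z 68.5 xang 145.52 F 0.5 1.03 -0.59 w 0.1 q [ 0.07  0.75 -0.54  2.01  0.7   0.58  0.01] tilt [-0.004 -0.004 -1.   ]
```

View pics/t2.png

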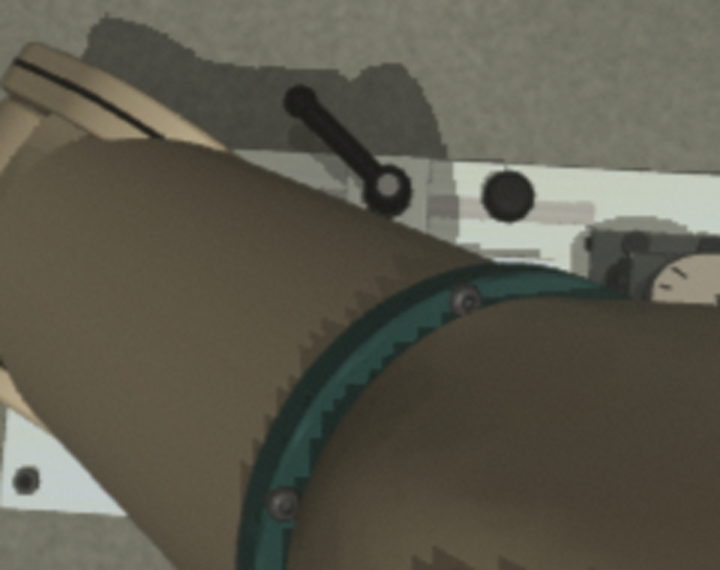

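The lever's ball is at crop (299,101) and its hub at (387,187), both clear of the arm, and the lever is still open.

```bash
python3 - <<'E'
from h import *
f=grab_frame("top")
P=[]
for uv,z in [((299.7,233.7),80),((329,262.3),84)]:
    p=ray(f,uv,z)[:2]; P.append(np.array([(p-O)@ax,(p-O)@left])); print(P[-1].round(1))
d=P[0]-P[1]; print(np.linalg.norm(d),np.degrees(np.arctan2(d[1],d[0])))
st()
E
```

```text
[-68.7 113.3]
[-21.8  71.2]
63.05706940437802 138.07387522697485
t 14.18 slide -115.7 0.8 z 68.8 xang 145.19 F -0.72 -0.22 -0.01 w -0.4 q [ 0.07  0.75 -0.54  2.01  0.7   0.57  0.  ] tilt [-0.003 -0.003 -1.   ]
```

```bash
python3 -m crank '[[-1,[0,0,0],[0,0,5]],[-1,[0,0,0.6],[0,0,5]],[-1,[-2.8,0.85,0],[0,0,0]],[-1,[-2.8,0.85,0],[0,0,0]],[-1,[-2.8,0.85,0],[0,0,0]],[-1,[0,0,0],[0,0,0]],[-1,[0,0,0],[0,0,0]],[-1,[0,0,0],[0,0,0]]]' >/dev/null; python3 -c 'from h import *;st()'
```

```text
t 14.85 slide -83.0 81.3 z 62.9 xang 135.35 F -0.47 -0.39 0.78 w -0.0 q [ 0.15  0.82 -0.53  1.83  0.63  0.67  0.04] tilt [-0.002 -0.001 -1.   ]
```

```bash
python3 -m crank '[[-1,[-0.5,0,0],[0,0,0]],[-1,[-0.4,0,0],[0,0,0]],[-1,[-0.2,0,0],[0,0,0]],[-1,[0,0,0],[0,0,0]]]' >/dev/null; python3 -c 'from h import *;st()'; python3 -m crank '[[-1,[-0.2,0,0],[0,0,0]],[-1,[0,0,0],[0,0,0]]]' >/dev/null; python3 -c 'from h import *;st()'
```

```text
t 15.18 slide -75.8 91.3 z 63.4 xang 135.41 F -0.06 0.61 -0.67 w 0.0 q [ 0.16  0.83 -0.53  1.8   0.63  0.69  0.06] tilt [ 0.    -0.001 -1.   ]
t 15.35 slide -74.8 92.7 z 63.4 xang 135.43 F -0.2 0.28 -0.27 w 0.3 q [ 0.16  0.83 -0.53  1.8   0.63  0.69  0.06] tilt [ 0. -0. -1.]
```

```bash
python3 -m crank '[[-1,[-0.3,0,0],[0,0,0]],[-1,[-0.65,0.18,0],[0,0,7]],[-1,[-0.65,0.18,0],[0,0,7]],[-1,[0,0,0],[0,0,0]]]' >/dev/null; python3 -c 'from h import *;st()'; python3 -m crank '[[-1,[-0.65,0.18,0],[0,0,7]],[-1,[-0.65,0.18,0],[0,0,7]],[-1,[0,0,0],[0,0,0]]]' >/dev/null; python3 -c 'from h import *;st()'
```

```text
t 15.68 slide -66.2 107.0 z 63.2 xang 121.22 F -0.1 -0.77 0.06 w -0.1 q [ 0.15  0.83 -0.48  1.77  0.56  0.69 -0.1 ] tilt [-0.    -0.001 -1.   ]
t 15.93 slide -57.2 116.8 z 63.2 xang 107.41 F -0.28 -1.61 1.24 w -0.0 q [ 0.13  0.83 -0.42  1.74  0.49  0.68 -0.26] tilt [-0.001 -0.001 -1.   ]
```

```bash
python3 -m crank '[[-1,[-0.65,0.18,0],[0,0,7]],[-1,[-0.65,0.18,0],[0,0,7]],[-1,[-0.65,0.18,0],[0,0,7]],[-1,[0,0,0],[0,0,0]]]' >/dev/null; python3 -c 'from h import *;st()'; python3 -m crank '[[-1,[-0.65,0.18,0],[0,0,7]],[-1,[-0.65,0.18,0],[0,0,7]],[-1,[0,0,0],[0,0,0]]]' >/dev/null; python3 -c 'from h import *;st()'
```

```text
t 16.27 slide -40.0 126.7 z 63.2 xang 86.53 F -1.03 -1.12 -0.11 w -0.2 q [ 0.1   0.82 -0.33  1.72  0.39  0.66 -0.5 ] tilt [-0.001 -0.001 -1.   ]
t 16.52 slide -27.4 129.6 z 63.3 xang 72.64 F -2.16 -1.06 1.08 w 0.2 q [ 0.09  0.81 -0.26  1.72  0.32  0.65 -0.66] tilt [-0.001 -0.    -1.   ]
```

```bash
python3 -m crank '[[-1,[-0.65,0.18,0],[0,0,7]],[-1,[-0.2,0,0],[0,0,0]],[-1,[0,0,0],[0,0,0]],[-1,[0,0,0],[0,0,0]]]' >/dev/null; python3 -c 'from h import *;st()'; python3 - <<'E'
from h import *
f=grab_frame("top"); im=f["color"]; cv2.imwrite("pics/t3.png",cv2.resize(im[200:390,200:440,::-1],None,fx=3,fy=3,interpolation=2))
E
```

```text
t 16.85 slide -19.3 129.5 z 63.3 xang 65.82 F -2.85 -1.1 0.57 w 0.0 q [ 0.08  0.81 -0.23  1.72  0.28  0.64 -0.73] tilt [-0.  0. -1.]
```

View pics/t3.png

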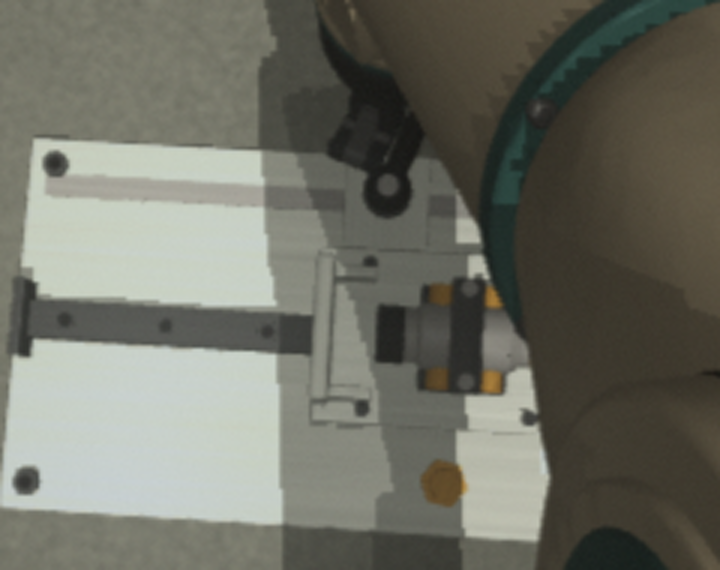

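The lever bar now runs from the hub (387,187) to about (415,135), roughly 65° left of +x, which is past locked. I give one small extra nudge and then retreat.

```bash
python3 -m crank '[[-1,[-0.2,0,0],[0,0,0]],[-1,[0,0,0],[0,0,0]],[-1,[0,0,0],[0,0,0]]]' >/dev/null; python3 -c 'from h import *;st()'; python3 -m crank '[[-1,[0.5,0,0],[0,0,0]],[-1,[2,0,0],[0,0,0]],[-1,[2,1,0],[0,0,0]],[-1,[2,2,0],[0,0,0]],[-1,[0,0,-4],[0,0,0]],[-1,[0,0,-4],[0,0,0]],[-1,[0,0,-4],[0,0,0]],[-1,[0,0,-4],[0,0,0]],[-1,[4,0,0],[0,0,0]],[-1,[4,0,0],[0,0,0]]]' >/dev/null;python3 -m crank '[[-1,[4,0,0],[0,0,0]],[-1,[4,0,0],[0,0,0]],[-1,[4,0,0],[0,0,0]],[-1,[4,0,0],[0,0,0]],[-1,[0,0,0],[0,0,0]],[-1,[0,0,0],[0,0,0]]]' >/dev/null
python3 - <<'E'
from h import *
st()
a=grab_frame("top")["color"][200:390,200:480]; b=grab_frame("scene")["color"][160:340,170:450]
cv2.imwrite("pics/e.png",np.vstack([cv2.resize(x[:,:,::-1],(440,295),interpolation=2) for x in(a,b)]))
E
```

```text
t 17.15 slide -17.1 129.0 z 63.3 xang 65.52 F -3.05 -0.93 0.02 w -0.1 q [ 0.08  0.81 -0.23  1.73  0.28  0.64 -0.73] tilt [ 0.  0. -1.]
t 18.48 slide -296.2 260.3 z 221.0 xang 65.67 F -0.02 0.36 -0.17 w 0.0 q [-0.29  0.95 -0.25  0.88  0.21  1.34 -0.91] tilt [-0.002 -0.001 -1.   ]
```

View pics/e.png

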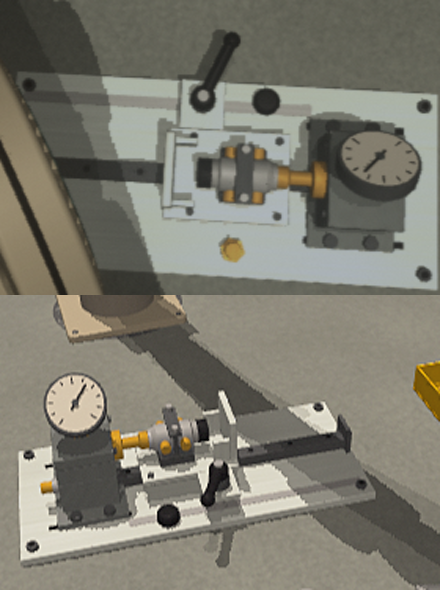

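```bash
python3 - <<'E'
from h import *
f=grab_frame("top"); s=280/440; t=190/295
for zh in (78,84,92):
    P=[]
    for (u,v),z in [((233,40),78),((203,97),zh)]:
        p=ray(f,(200+u*s,200+v*t),z)[:2]; P.append(np.array([(p-O)@ax,(p-O)@left]))
    d=P[0]-P[1]; print(zh,P[1].round(1),np.linalg.norm(d).round(1),np.degrees(np.arctan2(d[1],d[0])).round(1))
E
```

```text
78 [-21.5  71.9] 64.0 65.8
84 [-21.5  71. ] 64.8 66.1
92 [-21.5  69.8] 65.9 66.5
```

```bash
python3 -c 'from h import *;print(ctrl.finish_job())'
```

```text
the job is handed in; nothing more can be done
None
```

I pressed the probe home with about 13 N (needle up), swung the clamp lever to about 1.46 rad, past lock, backed the robot clear, and handed the job in; no verdict was returned.

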